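# Close a curing pot with its nested lids, then lift off the outer lid alone

## Task

Close the curing pot with the nested pair of lids from the wire rest: carry the pair together by the red stem, feed the guide rod under it through the brass eyelet inside the pot, lower it gently until the vented inner lid sits fully home on the pot's rim, and let go of the stem. Then take the blue outer lid by its white collar and, so that the vents are clear, lift it off alone, straight up and level, at least 10 cm, leaving the inner lid seated and undisturbed. Finish while still holding the outer lid up there above the pot; do not put it down, and leave the other things on the bench alone.

Things in the scene. Friction and masses are not known exactly. Their poses are not given: they have to be found in the camera images.
- pot: Open round aluminium curing pot, fixed to the worktop, on a dark disc foot 128 mm across, 4 thick. Origin: centre of its underside, on the worktop; z up. Outside diameter 104, inside 96, rim at 80 mm. A brass strap 32 mm wide crosses it inside, 36 to 42 mm above the origin, with the guide eyelet at its centre. Small white crowns lie on its floor.
- eyelet (a point): Centre of the upper mouth of the eyelet in the pot's brass strap, on the pot's axis, 42 mm above the worktop: a vertical through hole of 16 mm diameter, 6 mm deep, slightly chamfered.
- rest: Round wire rest, fixed to the worktop: steel ring (outside 106, inside 94 mm), top 72 mm above the origin, on three legs over a black foot ring 112 mm across. Origin: centre of its underside, on the worktop. The lids start on it. Pot and rest may stand either way round (left or right).
- inner_lid: Inner lid, loose, 0.2 kg, z up. Origin: centre of its flange's underside (level with the pot's rim, on its axis, when home). Aluminium flange 104 mm diameter, 8 thick, with vent holes; below it a black plug 90 mm diameter, 8 deep, tapered (3 mm play in the pot) and a steel guide rod 10 mm diameter to 55 below the origin; above it a red round stem 16 mm diameter to 60 above the origin.
- rod_tip (a point): Pointed lower end of the guide rod of the inner lid: 55 mm below the inner lid's origin. Fully home it is 17 mm below the mouth of the eyelet.
- stem_top (a point): Top of the red stem of the inner lid, on its axis. With both lids nested, the stem stands 26 mm out of the white collar; grip it there from above, from any side. Lifting the stem lifts both lids.
- outer_lid: Blue outer lid, loose, 0.14 kg, z up, lies on the inner lid. Origin: centre of the disc's underside, 8 mm above the inner lid's origin when nested. Disc 120 mm diameter, 5 thick; skirt (inside 111) 7 mm down round the inner lid. White hollow collar, outside 40, inside 24 mm, from 5 to 26 above the origin, round the stem; grip its outside from above, stem between the fingers.
- collar_top (a point): Centre of the top of the white collar of the outer lid, 26 mm above the outer lid's origin.
- cast_a: Bystander: cream dental cast, 66x68x29 mm, origin under its centre.
- cast_b: Bystander: white dental cast, 68x66x29 mm, origin under its centre.
- jar: Bystander: small white jar with a red cap, 41 mm across, 44 mm high, origin under its centre.
- dropper: Bystander: small brown bottle with a black cap, 40 mm across, 62 mm high, origin under its centre.
- carver: Bystander: wax carver with a black grip, lying flat, about 144 mm long, 8 mm thick.
- wax: Bystander: pink wax stick, lying flat, about 85 mm long, 9 mm thick.
- brush_cyan: Bystander: thin cyan brush, lying flat, about 195 mm long.
- marker_pen: Bystander: red and white marker pen, lying flat, 135 mm long, 16 mm thick.

How it is judged:
By the outcome, as a careful person would: the job done as asked, in the order asked, and still so for the second after the job is handed in, while the arm keeps its last pose, push and grip.
It also fails if it takes over 48 s, if anything falls off the work surface, if the arm or the gripper's body presses on something with over 40 N, if the wrist force passes 120 N, or if a joint passes its speed limit or range.

## Robot

A 6-joint arm with a two-finger parallel gripper is mounted at the origin on a cart in front of the work surface, level with it; the furniture and walls round the work are solid. World frame = base frame: x ahead of the robot, y to its left, z up, the work surface at z = 0. Lengths are in m, angles in rad, forces in N, time in s.
With the tool pointing down it reaches from about 0.275 to 0.825 m from the base axis. Payload 5.2 kg.
Tool frame: the origin (TCP) lies midway between the tips of the shut fingers; the grasp point (between the pads) lies 19 mm behind it (env.grasp_offset is the distance from the TCP to the grasp point, in m); z points along the fingers, y is the line along which they close (so a half turn about z gives the same grasp; the last joint's range is limited). The gripper opens to 93 mm and grips with 3 to 60 N. Pads are 15 mm wide; open, the fingers measure 128 mm over their backs; the gripper's body (75 mm by 188 mm) begins 65 mm behind the grasp point.
Start: joints at [1.087, 0.259, 1.535, -0, 1.348, -0.203], TCP at [0.152, 0.528, 0.219] pointing down, gripper open.
Joint ranges: [-3.14, 3.14], [-0.91, 2.08], [0.19, 2.58], [-1.22, 4.36], [0.22, 2.71], [-3.12, 3.12]. Speed limits (rad/s): [2.57, 2.57, 3.14, 3.14, 3.14, 3.14].

## Interface

Orientations are given as a unit quaternion [w, x, y, z].
In Python, from station import env gives the robot as it stands.
- The arm moves only by the shell command python3 -m handwheel 'ROWS'. ROWS is a JSON object of lists of equal length, an entry for each row: "jaw": the opening, from -1 (shut) to 1 (fully open); "travel": the shift along the tool's x, y, z in units of 150 mm (1.0 is 150 mm), a list of three; "turn": the turn about the tool's z in units of 90 degrees (1.0 is 90 degrees). A call has 1 to 12 rows; each row is the pose to reach, as a shift and turn from the pose commanded when the call began, along the tool's axes at that moment; what a row does not reach only later rows make up. A row lasts 1/8 s, in which the tool goes at most 62.5 mm and 10.7 degrees, less where a joint would pass 70% of its speed; a pose out of reach is approached as far as the arm can. A call with a number of a shift or a turn outside -1 to 1 is refused whole. A call with a gripper value outside its range is refused whole. The fingers move at their own pace and stop on an object; the grip force is fixed at half the most. Time passes only in rows, so rows that repeat a pose let the fingers close. It gives the time, the measured TCP pose, the force, the opening and the grip force at its end, in the units of the state.
- env.get_state(): the state, without advancing time (a new reading comes with each control period).
- env.capture(name): name is "side" or "top"; returns a dict with "image" (420x560x3 uint8, blue, green, red), "camera_matrix" (3x3 intrinsics, pixels), "R" (3x3) and "t" (3): a world point X has camera coordinates R X + t. Camera axes: x right, y down, z forward; pixel columns grow to the right and rows downward; lengths in m; the calibration is good to about 2 mm. A picture is of the moment at which its call begins. There is no depth.
- env.job_done(): hands the job in; it is judged then, once.
The state is a dict: "clock": time; "joint_pos": joint angles; "qd": joint speeds; "effort": joint torques, N m; "eef_pos": TCP position; "tool_rot": TCP orientation; "ft_force": force on the tool from outside, world axes, zero at the start; "wrist_torque": the same for the moment, N m; "finger_gap": opening from 0.0 (shut) to 1.0 (fully open); "grip_force": force on a finger pad.
Only numpy, scipy, OpenCV 4.12 (cv2) and the standard library are available. Lean on these libraries where they do the work, as an engineer would, in place of code of your own. Each camera call takes 0.05 s, during which the arm holds its last target. There are 200 camera calls.

## Working session

There is one attempt and no reset: what is moved stays moved. The work goes in short steps, Python scripts to look and compute and a shell command to move; the robot and the scene stay as the last step left them, time stands still between calls to the robot, and variables do not carry over. Pictures are saved under pics/ and viewed, at most 11 in all, crops included, and the job is handed in when it is done.

```bash
mkdir -p pics; ls; cat > h.py <<'E'
import cv2, numpy as np
from station import env
def snap(n, f):
    c=env.capture(n); cv2.imwrite(f'pics/{f}.png',c['image']); np.savez(f'pics/{f}.npz',K=c['camera_matrix'],R=c['R'],t=c['t']); return c
def load(f): return np.load(f'pics/{f}.npz')
def proj(c,X): p=c['K']@(c['R']@np.array(X,float)+c['t']) ; return p[:2]/p[2]
def atz(c,u,v,z):
    C=-c['R'].T@c['t']; d=c['R'].T@np.linalg.inv(c['K'])@np.array([u,v,1.]); return C+d*(z-C[2])/d[2]
def crop(f,x,y,w,h,o):
    im=cv2.imread(f'pics/{f}.png')[y:y+h,x:x+w]; s=min(800/w,600/h); cv2.imwrite(f'pics/{o}.png',cv2.resize(im,None,fx=s,fy=s,interpolation=cv2.INTER_CUBIC)); return s
E
python3 - <<'E'
from h import *
import numpy as np
for n in('top','side'):
    c=snap(n,n+'0'); print(n,-c['R'].T@c['t'],c['R'][2],c['camera_matrix'][0,0])
s=env.get_state(); print(s['eef_pos'],s['tool_rot'],s['finger_gap'],s['clock'],s['ft_force'],env.grasp_offset)
E
```

```text
pics
top [0.28957959 0.2507787  1.23976517] [ 1.88688346e-01  8.46496545e-05 -9.82037016e-01] 418.5855987110257
side [0.06419793 0.94645753 0.7710501 ] [ 0.41020876 -0.66208363 -0.62719537] 397.8423382420926
[0.15217124 0.52804835 0.21790987] [-2.79947344e-04  1.39951036e-01  9.90158109e-01 -7.40596905e-04] 1.00172574149308 0.1 [-0.01501503 -0.65366688 -0.1105978 ] 0.0188
```

View pics/top0.png

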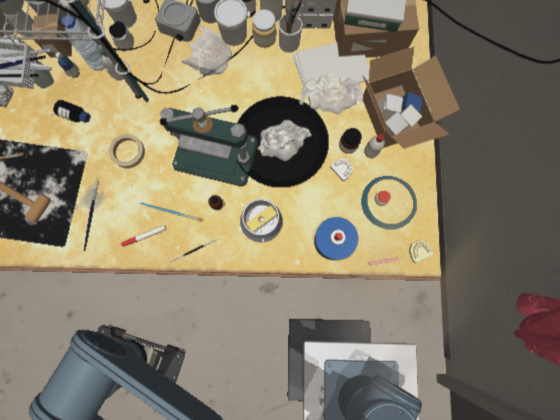

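View pics/side0.png

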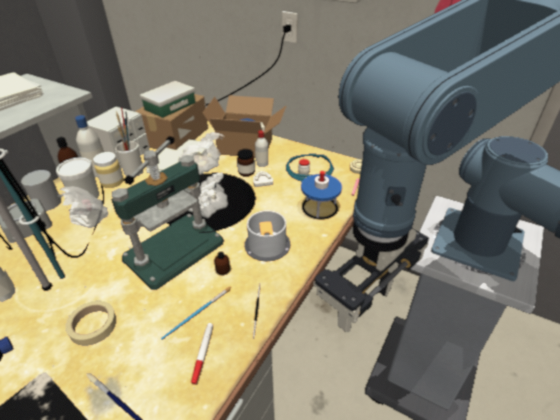

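The top view shows the blue lid with its red stem at about (337,238), and the pot with its brass strap at about (262,220). In the side view they are at (321,186) and (267,235). I'll enlarge crops of both views next.

```bash
python3 - <<'E'
from h import *
a=cv2.imread('pics/top0.png')[185:275,230:370]; b=cv2.imread('pics/side0.png')[160:265,235:350]
a=cv2.resize(a,None,fx=5,fy=5,interpolation=cv2.INTER_CUBIC); cv2.imwrite('pics/topc.png',a)
b=cv2.resize(b,None,fx=5,fy=5,interpolation=cv2.INTER_CUBIC); cv2.imwrite('pics/sidec.png',b)
E
```

```text
(no output)
```

View pics/topc.png

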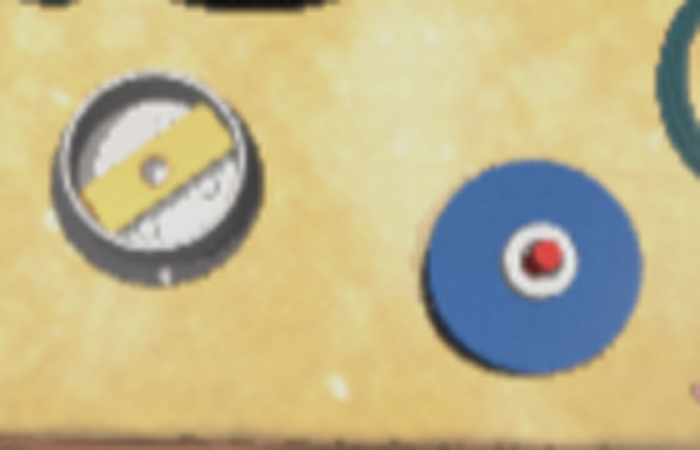

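View pics/sidec.png

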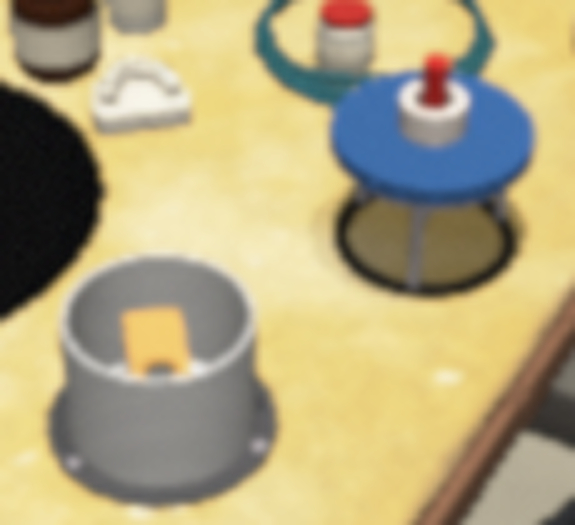

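The crops show these points:

| Point | Top crop | Side crop |
|---|---|---|
| Eyelet | (155,172) | (160,368), partly hidden |
| Pot rim centre | (153,161) | (158,318) |
| Disc centre | (535,267) | (433,131) |
| Collar top | (540,260) | (434,100) |
| Stem top | (547,256) | (436,62) |

```bash
python3 - <<'E'
from h import *
def show(n,f,x0,y0,pts):
    c=load(f)
    for k,u,v,z in pts:
        p=atz(c,(u+.5)/5-.5+x0,(v+.5)/5-.5+y0,z); print(n,k,p.round(4))
show('top','top0',230,185,[('eye',155,172,.042),('rim',153,161,.08),('disc',535,267,.085),('collar',540,260,.106),('stem',547,256,.132)])
show('side','side0',235,160,[('rim',158,318,.08),('disc',433,131,.085),('collar',434,100,.106),('stem',436,62,.132)])
E
```

```text
top eye [0.4926 0.2933 0.042 ]
top rim [0.4924 0.2932 0.08  ]
top disc [0.4369 0.0793 0.085 ]
top collar [0.4381 0.0797 0.106 ]
top stem [0.4369 0.0798 0.132 ]
side rim [0.4924 0.2965 0.08  ]
side disc [0.4366 0.0833 0.085 ]
side collar [0.4377 0.0823 0.106 ]
side stem [0.4382 0.082  0.132 ]
```

Stem is at about (0.4375, 0.081) and the pot at (0.4925, 0.2945). I'll move towards a point above the stem.

```bash
cat >> h.py <<'E'
from scipy.spatial.transform import Rotation as Ro
def to(X):
    s=env.get_state(); q=np.array(s['tool_rot']); r=Ro.from_quat(q[[1,2,3,0]]); d=r.inv().apply(np.array(X)-s['eef_pos'])/.15
    print('t',s['clock'],'pos',np.round(s['eef_pos'],4),'f',np.round(s['ft_force'],2),'gap',round(float(s['finger_gap']),3),'units',d.round(4),'zaxis',r.as_matrix()[:,2].round(4))
E
python3 -m handwheel '{"jaw":[1,1,1,1],"travel":[[-0.88,-0.78,0],[-0.88,-0.78,0],[-0.88,-0.78,0],[-0.88,-0.78,0]],"turn":[0,0,0,0]}' && python3 -m handwheel '{"jaw":[1,1,1,1],"travel":[[-0.88,-0.78,0],[-0.88,-0.78,0],[-0.88,-0.78,0],[-0.88,-0.78,0]],"turn":[0,0,0,0]}' && python3 -m handwheel '{"jaw":[1,1,1,1,1,1],"travel":[[-0.88,-0.78,0],[-0.88,-0.78,0],[-0.88,-0.78,0],[-0.88,-0.78,0],[-0.88,-0.78,0],[-0.88,-0.78,0]],"turn":[0,0,0,0,0,0]}'; python3 -c "
from h import *
to([.4375,.081,.111])"
```

```text
clock: 0.6
eef_pos: [0.2482, 0.377, 0.2185]
tool_rot: [0.0, 0.142, 0.99, -0.001]
ft_force: [0.3, 1.2, 0.8]
finger_gap: 1.001
grip_force: 0.0
clock: 1.1
eef_pos: [0.3428, 0.2289, 0.2186]
tool_rot: [0.0, 0.142, 0.99, -0.0]
ft_force: [-0.2, 0.5, 0.0]
finger_gap: 1.0
grip_force: 0.0
clock: 1.85
eef_pos: [0.4348, 0.0833, 0.2186]
tool_rot: [-0.0, 0.139, 0.99, 0.0]
ft_force: [0.2, 0.0, -0.4]
finger_gap: 1.0
grip_force: 0.0
t 1.85 pos [0.4348 0.0833 0.2186] f [ 0.2   0.02 -0.45] gap 1.0 units [-0.0222 -0.0103  0.7171] zaxis [-5.e-04  6.e-04 -1.e+00]
```

```bash
python3 -m handwheel '{"jaw":[1,1,0,0,0,0],"travel":[[-0.022,-0.010,0.25],[-0.022,-0.010,0.45],[-0.022,-0.010,0.6],[-0.022,-0.010,0.68],[-0.022,-0.010,0.717],[-0.022,-0.010,0.717]],"turn":[0,0,0,0,0,0]}'; python3 - <<'E'
from h import *
to([.4375,.081,.111])
c=snap('top','top1'); d=snap('side','side1')
a=c['image'][185:275,285:395]; b=d['image'][130:240,265:385]
a=cv2.resize(a,(440,360),interpolation=2); b=cv2.resize(b,(360,330),interpolation=2)
o=np.zeros((360,800,3),np.uint8); o[:,:440]=a; o[:330,440:]=b; cv2.imwrite('pics/m1.png',o)
E
```

```text
clock: 2.6
eef_pos: [0.4385, 0.0795, 0.1114]
tool_rot: [0.0, 0.14, 0.99, 0.0]
ft_force: [0.8, 0.1, -0.5]
finger_gap: 0.618
grip_force: 0.0
t 2.6 pos [0.4385 0.0795 0.1114] f [ 0.78  0.11 -0.53] gap 0.618 units [0.0093 0.008  0.0027] zaxis [ 4.e-04  0.e+00 -1.e+00]
```

View pics/m1.png

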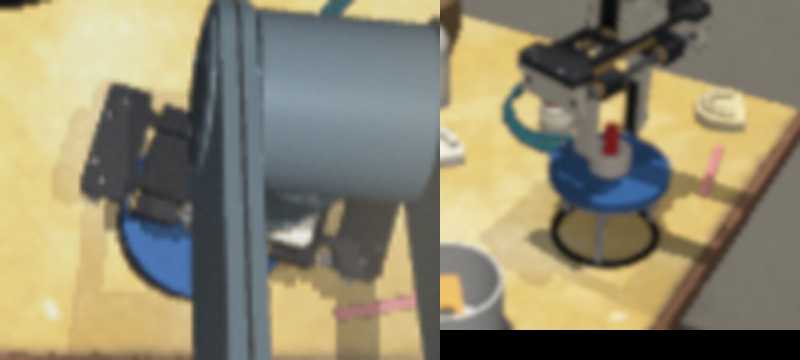

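The left half of the montage (top view) shows the wrist hiding the stem. The right half (side view) shows the red stem standing between the open fingers, with the tips just above the collar. I'll close the jaw.

```bash
python3 -m handwheel '{"jaw":[-0.3,-0.6,-1,-1,-1,-1,-1,-1],"travel":[[0,0,0],[0,0,0],[0,0,0],[0,0,0],[0,0,0],[0,0,0],[0,0,0],[0,0,0]],"turn":[0,0,0,0,0,0,0,0]}'; python3 -c "
from h import *
to([.4375,.081,.2])"
```

```text
clock: 3.7
eef_pos: [0.4384, 0.0789, 0.1112]
tool_rot: [0.0, 0.14, 0.99, -0.0]
ft_force: [-0.6, -2.2, 2.5]
finger_gap: 0.166
grip_force: 30.0
t 3.7 pos [0.4384 0.0789 0.1112] f [-0.62 -2.18  2.5 ] gap 0.166 units [ 0.0097  0.0113 -0.5919] zaxis [ 1.e-04 -3.e-04 -1.e+00]
```

```bash
python3 -m handwheel '{"jaw":[-1,-1,-1,-1,-1,-1,-1,-1,-1,-1],"travel":[[0,0,-0.03],[0,0,-0.08],[0,0,-0.16],[0,0,-0.26],[0,0,-0.36],[0,0,-0.46],[0,0,-0.56],[0,0,-0.64],[0,0,-0.64],[0,0,-0.64]],"turn":[0,0,0,0,0,0,0,0,0,0]}'; python3 - <<'E'
from h import *
to([.4375+.0553,.081+.2138,.2075])
d=snap('side','side2'); s=crop('side2',225,70,150,112,'m2')
E
```

```text
clock: 4.95
eef_pos: [0.438, 0.0792, 0.2067]
tool_rot: [-0.0, 0.14, 0.99, -0.0]
ft_force: [0.7, 1.0, -3.6]
finger_gap: 0.163
grip_force: 30.0
t 4.95 pos [0.438  0.0792 0.2067] f [ 0.69  0.98 -3.59] gap 0.163 units [ 0.0476  1.4824 -0.0054] zaxis [-8.e-04  1.e-04 -1.e+00]
```

View pics/m2.png

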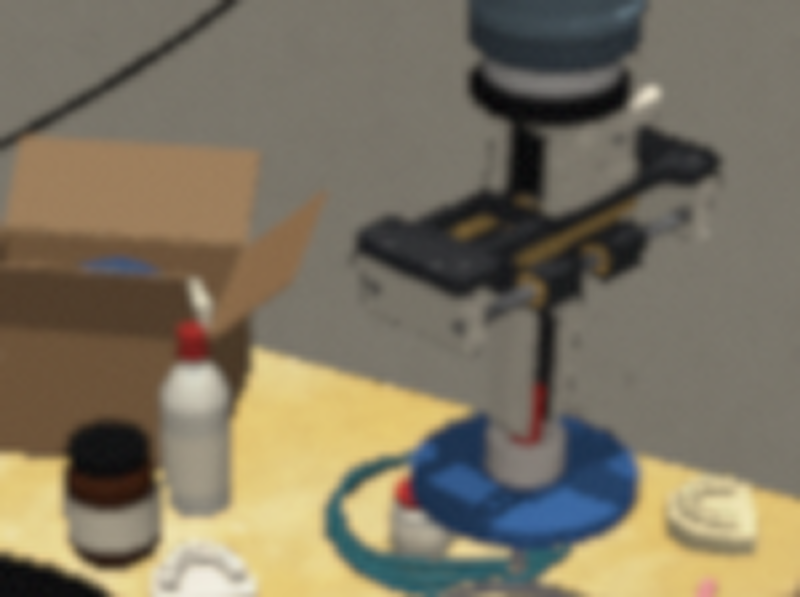

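The lids hang level from the stem; the disc is centred at about (523,482) in the crop. I'll carry them over the pot.

```bash
python3 -m handwheel '{"jaw":[-1,-1,-1,-1,-1,-1],"travel":[[0.005,0.08,0],[0.01,0.22,0],[0.02,0.38,0],[0.03,0.54,0],[0.04,0.70,0],[0.048,0.86,0]],"turn":[0,0,0,0,0,0]}' && python3 -m handwheel '{"jaw":[-1,-1,-1,-1,-1,-1,-1,-1],"travel":[[0,0.16,0],[0,0.32,0],[0,0.46,0],[0,0.56,0],[0,0.61,0],[0,0.61,0],[0,0.61,0],[0,0.61,0]],"turn":[0,0,0,0,0,0,0,0]}'; python3 - <<'E'
from h import *
to([.4925,.2945,.2075])
c=snap('top','top3'); d=snap('side','side3')
a=c['image'][175:265,205:315]; b=d['image'][130:270,215:315]
a=cv2.resize(a,(440,360),interpolation=2); b=cv2.resize(b,(360,504),interpolation=2)
o=np.zeros((504,800,3),np.uint8); o[:360,:440]=a; o[:,440:]=b; cv2.imwrite('pics/m3.png',o)
for n,c in(('top',c),('side',d)):
    c={'K':c['camera_matrix'],**c}
    for z in (.1835,.2045,.2305): # disc top, collar top, stem top expected heights
        print(n,z,proj(c,[.4925,.2945,z]).round(1))
E
```

```text
clock: 5.75
eef_pos: [0.467, 0.2067, 0.2065]
tool_rot: [-0.001, 0.14, 0.99, -0.0]
ft_force: [0.2, 0.1, -4.5]
finger_gap: 0.16
grip_force: 30.0
clock: 6.75
eef_pos: [0.4925, 0.2924, 0.2073]
tool_rot: [0.0, 0.14, 0.99, -0.0]
ft_force: [0.2, -0.0, -3.6]
finger_gap: 0.162
grip_force: 30.0
t 6.75 pos [0.4925 0.2924 0.2073] f [ 0.19 -0.04 -3.63] gap 0.162 units [ 0.0041  0.0133 -0.0016] zaxis [ 1.e-04 -1.e-04 -1.e+00]
top 0.1835 [258.4 209.8]
top 0.2045 [258.1 208.2]
top 0.2305 [257.8 206.1]
side 0.1835 [265.3 191.1]
side 0.2045 [265.  184.2]
side 0.2305 [264.7 175.4]
```

View pics/m3.png

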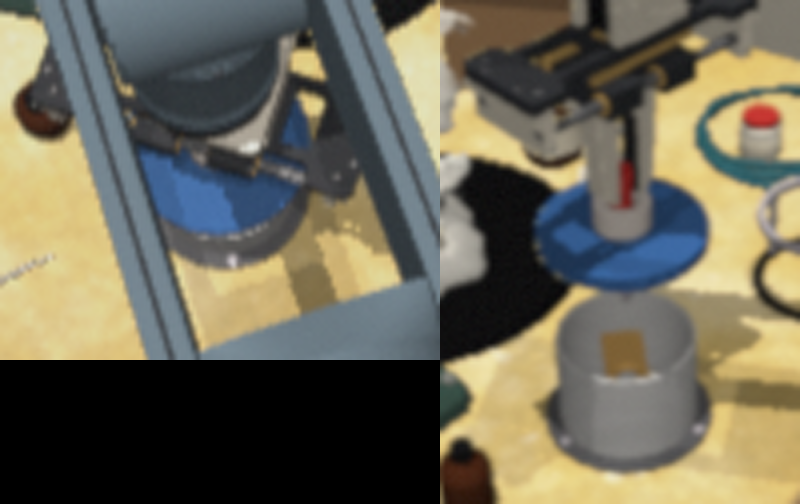

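The left half (top view) is mostly hidden by the arm. The right half (side view) shows the lid level above the pot, with the disc spanning 535–709 (centre 622) and the pot rim 556–696 (centre 626). I'll fit the blue disc outline to check the alignment.

```bash
python3 - <<'E'
from h import *
from scipy.optimize import minimize
th=np.linspace(0,2*np.pi,60)
def fit(f,x0,z,box):
    im=cv2.imread(f'pics/{f}.png').astype(int); c=load(f)
    m=((im[...,0]-im[...,2]>45)&(im[...,0]>60)).astype(np.uint8)
    M=np.zeros_like(m); x,y,w,h=box; M[y:y+h,x:x+w]=m[y:y+h,x:x+w]
    n,l,st,_=cv2.connectedComponentsWithStats(M); k=1+np.argmax(st[1:,4])
    hull=cv2.convexHull(np.argwhere(l==k)[:,::-1].astype(np.float32))[:,0]
    def model(p): return cv2.convexHull(np.array([proj(c,[p[0]+.06*np.cos(a),p[1]+.06*np.sin(a),z+d]) for a in th for d in(.005,-.007)],np.float32))
    g=lambda p:np.mean([min(abs(cv2.pointPolygonTest(mm,(float(q[0]),float(q[1])),True)-.3),2) for mm in [model(p)] for q in hull])
    r=minimize(g,x0,method='Nelder-Mead',options=dict(initial_simplex=np.array(x0)+np.array([[0,0],[.006,0],[0,.006]]),xatol=1e-5)); print(f,st[k,4],r.x.round(4),round(r.fun,2))
fit('side0',[.4375,.081],.08,(290,160,60,50))
fit('top0',[.4375,.081],.08,(305,205,70,60))
fit('side2',[.438,.0795],.1755,(290,130,70,70))
fit('side3',[.4925,.2925],.176,(235,165,60,50))
fit('top3',[.4925,.2925],.176,(205,175,110,90))
E
```

```text
side0 714 [0.4431 0.0777] 0.75
top0 1200 [0.4379 0.0809] 0.4
side2 571 [0.4331 0.0915] 0.91
side3 809 [0.4958 0.2874] 0.87
top3 483 [0.4942 0.2944] 0.81
```

```bash
python3 -m handwheel '{"jaw":[-1,-1,-1,-1,-1,-1,-1,-1],"travel":[[-0.007,0.005,0.03],[-0.007,0.005,0.1],[-0.007,0.005,0.2],[-0.007,0.005,0.3],[-0.007,0.005,0.37],[-0.007,0.005,0.41],[-0.007,0.005,0.41],[-0.007,0.005,0.41]],"turn":[0,0,0,0,0,0,0,0]}'; python3 - <<'E'
from h import *
to([.4937,.2928,.1192])
d=snap('side','side4'); crop('side4',215,150,120,90,'m4')
E
```

```text
clock: 7.85
eef_pos: [0.4941, 0.2936, 0.1461]
tool_rot: [0.0, 0.14, 0.99, 0.0]
ft_force: [-0.8, 0.3, -4.4]
finger_gap: 0.164
grip_force: 30.0
t 7.85 pos [0.4941 0.2936 0.1461] f [-0.81  0.32 -4.37] gap 0.164 units [ 0.0015 -0.0059  0.1794] zaxis [ 1.e-03  4.e-04 -1.e+00]
```

View pics/m4.png

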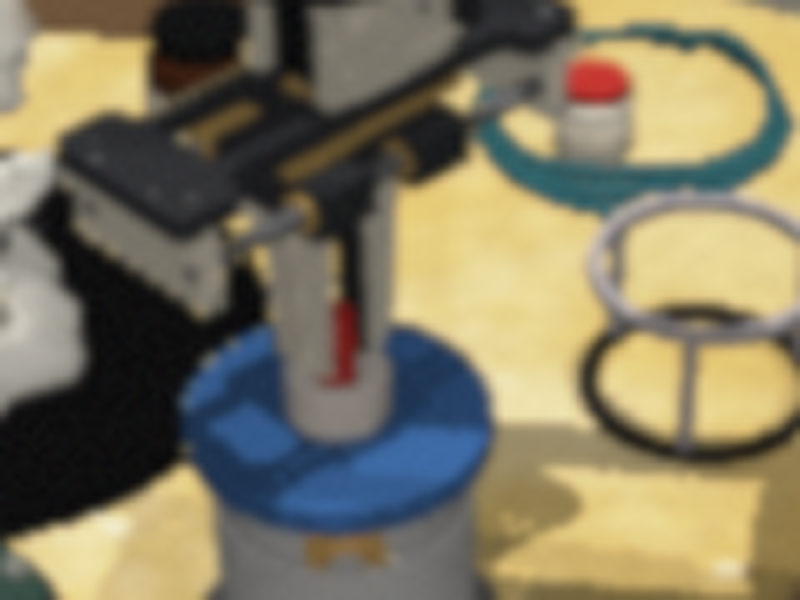

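The disc centre is at about (338,425) in the crop, in line with the pot's axis to within a millimetre. I'll lower it slowly and watch the force.

```bash
python3 -m handwheel '{"jaw":[-1,-1,-1,-1,-1,-1,-1,-1],"travel":[[0,0,0.02],[0,0,0.04],[0,0,0.06],[0,0,0.075],[0,0,0.09],[0,0,0.1],[0,0,0.1],[0,0,0.1]],"turn":[0,0,0,0,0,0,0,0]}' ; python3 -c "
from h import *
to([.4937,.2928,.1192]); print(env.get_state()['wrist_torque'])"
```

```text
clock: 8.9
eef_pos: [0.4938, 0.2934, 0.1307]
tool_rot: [0.0, 0.14, 0.99, 0.0]
ft_force: [-0.4, -0.3, -3.8]
finger_gap: 0.162
grip_force: 30.0
t 8.9 pos [0.4938 0.2934 0.1307] f [-0.44 -0.35 -3.85] gap 0.162 units [-0.0002 -0.0042  0.0765] zaxis [ 1.e-04  0.e+00 -1.e+00]
[-0.04713944  0.01395379 -0.03951232]
```

The rod has entered the eyelet with no contact force. Next the plug goes in.

```bash
python3 -m handwheel '{"jaw":[-1,-1,-1,-1,-1,-1,-1,-1],"travel":[[0,0,0.01],[0,0,0.02],[0,0,0.03],[0,0,0.04],[0,0,0.05],[0,0,0.055],[0,0,0.055],[0,0,0.055]],"turn":[0,0,0,0,0,0,0,0]}' ; python3 -c "
from h import *
to([.4937,.2928,.1192]); print(env.get_state()['wrist_torque'])"
```

```text
clock: 9.9
eef_pos: [0.4938, 0.2935, 0.1224]
tool_rot: [0.0, 0.14, 0.99, 0.0]
ft_force: [0.3, -1.1, -3.3]
finger_gap: 0.166
grip_force: 30.0
t 9.9 pos [0.4938 0.2935 0.1224] f [ 0.35 -1.11 -3.31] gap 0.166 units [-0.0005 -0.0044  0.0214] zaxis [ 1.e-04  1.e-04 -1.e+00]
[0.02218352 0.00776892 0.01328417]
```

```bash
python3 -m handwheel '{"jaw":[-1,-1,-1,-1,-1,-1],"travel":[[0,0,0.006],[0,0,0.012],[0,0,0.018],[0,0,0.022],[0,0,0.022],[0,0,0.022]],"turn":[0,0,0,0,0,0]}' ; python3 -c "
from h import *
to([.4937,.2928,.1192]); print(env.get_state()['wrist_torque'])"
```

```text
clock: 10.65
eef_pos: [0.4938, 0.2934, 0.1193]
tool_rot: [0.0, 0.14, 0.99, 0.0]
ft_force: [-1.5, -0.1, 0.0]
finger_gap: 0.166
grip_force: 30.0
t 10.65 pos [0.4938 0.2934 0.1193] f [-1.47 -0.13  0.01] gap 0.166 units [-0.0008 -0.004   0.0004] zaxis [ 1.e-04 -0.e+00 -1.e+00]
[-0.03840052  0.27644755  0.00224038]
```

The weight is now carried by the pot. I'll press slightly further to confirm it is solidly home.

```bash
python3 -m handwheel '{"jaw":[-1,-1,-1,-1,-1],"travel":[[0,0,0.003],[0,0,0.006],[0,0,0.008],[0,0,0.008],[0,0,0.008]],"turn":[0,0,0,0,0]}' ; python3 - <<'E'
from h import *
to([.4937,.2928,.1192]); print(env.get_state()['wrist_torque'])
d=snap('side','side5'); crop('side5',225,165,80,60,'m5')
E
```

```text
clock: 11.28
eef_pos: [0.4938, 0.2934, 0.1192]
tool_rot: [0.0, 0.14, 0.99, 0.0]
ft_force: [-5.6, -2.4, 8.3]
finger_gap: 0.165
grip_force: 30.0
t 11.275 pos [0.4938 0.2934 0.1192] f [-5.58 -2.37  8.34] gap 0.165 units [-0.0007 -0.0041  0.0001] zaxis [ 8.e-04  1.e-04 -1.e+00]
[-0.31388614  0.85528853  0.02943749]
```

View pics/m5.png

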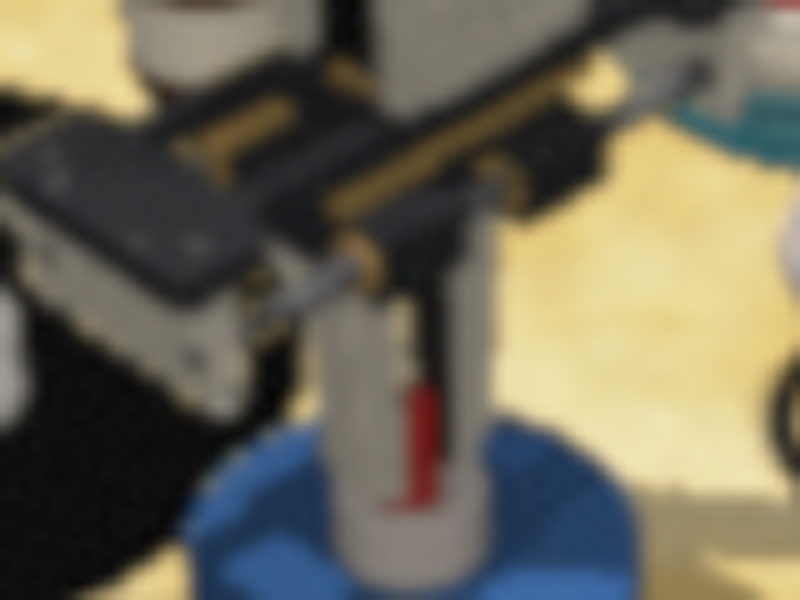

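The lid is solid at TCP z = 0.1192, exactly 8 mm above its height on the rest, so it is home on the rim. The crop shows the collar nested at about (410,530) and level. I'll relax the push, open, and drop to the collar.

```bash
python3 -m handwheel '{"jaw":[-1,-1,-0.5,-0.2,0.1,0.3,0.3,0.3],"travel":[[0,0,-0.006],[0,0,-0.008],[0,0,-0.008],[0,0,-0.008],[0,0,-0.008],[0,0,-0.008],[0,0,-0.008],[0,0,-0.008]],"turn":[0,0,0,0,0,0,0,0]}' ; python3 - <<'E'
from h import *
to([.4937,.2928,.098]); print(env.get_state()['wrist_torque'])
E
```

```text
clock: 12.32
eef_pos: [0.4938, 0.2934, 0.119]
tool_rot: [0.0, 0.14, 0.99, 0.0]
ft_force: [0.3, -0.8, 0.3]
finger_gap: 0.646
grip_force: 0.0
t 12.325 pos [0.4938 0.2934 0.119 ] f [ 0.33 -0.76  0.28] gap 0.646 units [-0.0003 -0.0043  0.1403] zaxis [ 1.e-04  0.e+00 -1.e+00]
[ 0.0166932  -0.0048427   0.00650018]
```

```bash
python3 -m handwheel '{"jaw":[0.3,0.3,0.3,0.3,0.3,0.3],"travel":[[0,0,0.03],[0,0,0.07],[0,0,0.11],[0,0,0.135],[0,0,0.14],[0,0,0.14]],"turn":[0,0,0,0,0,0]}' ; python3 - <<'E'
from h import *
to([.4937,.2928,.098]); print(env.get_state()['wrist_torque'])
d=snap('side','side6'); crop('side6',215,150,120,90,'m6')
E
```

```text
clock: 13.08
eef_pos: [0.4939, 0.2934, 0.0981]
tool_rot: [0.0, 0.14, 0.99, 0.0]
ft_force: [0.4, 0.1, 0.2]
finger_gap: 0.653
grip_force: 0.0
t 13.075 pos [0.4939 0.2934 0.0981] f [0.36 0.09 0.15] gap 0.653 units [ 0.     -0.0043  0.0006] zaxis [ 1.e-04  0.e+00 -1.e+00]
[ 0.00221614 -0.00515784 -0.01131773]
```

View pics/m6.png

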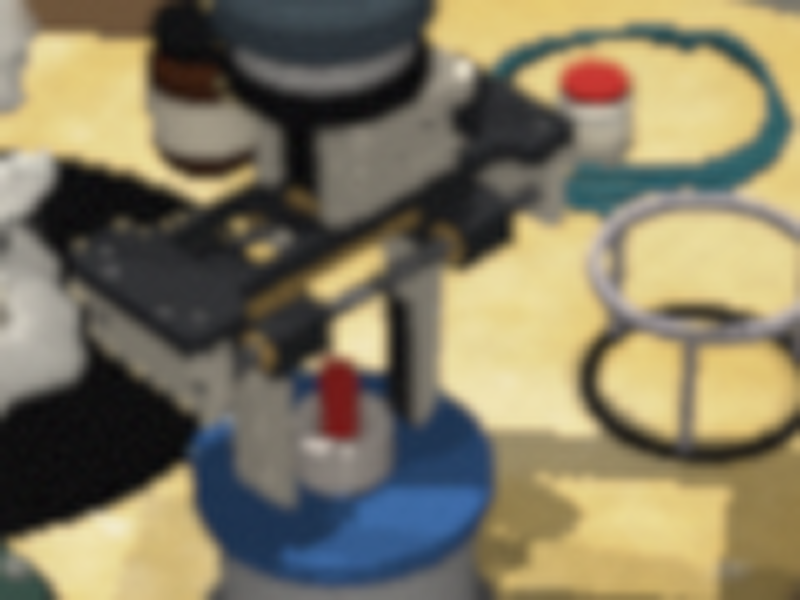

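The red stem at (340,400) stands inside the white collar at (347,440), with a finger on each side and the lid level. I'll grip the collar.

```bash
python3 -m handwheel '{"jaw":[0.1,0,-0.1,-0.2,-0.4,-1,-1,-1],"travel":[[0,0,0],[0,0,0],[0,0,0],[0,0,0],[0,0,0],[0,0,0],[0,0,0],[0,0,0]],"turn":[0,0,0,0,0,0,0,0]}' ; python3 - <<'E'
from h import *
to([.4937,.2928,.098]); print(env.get_state()['wrist_torque'])
E
```

```text
clock: 14.12
eef_pos: [0.4938, 0.2934, 0.0981]
tool_rot: [0.0, 0.14, 0.99, 0.0]
ft_force: [-0.4, -0.1, 1.6]
finger_gap: 0.425
grip_force: 30.0
t 14.125 pos [0.4938 0.2934 0.0981] f [-0.42 -0.08  1.61] gap 0.425 units [-0.0004 -0.0041  0.0009] zaxis [ 1.e-04  0.e+00 -1.e+00]
[-0.04232848  0.06303346  0.00778644]
```

```bash
python3 -m handwheel '{"jaw":[-1,-1,-1,-1,-1,-1,-1,-1],"travel":[[0,0,-0.01],[0,0,-0.025],[0,0,-0.04],[0,0,-0.06],[0,0,-0.08],[0,0,-0.1],[0,0,-0.1],[0,0,-0.1]],"turn":[0,0,0,0,0,0,0,0]}' ; python3 - <<'E'
from h import *
to([.4937,.2928,.098]); print(env.get_state()['wrist_torque'])
E
```

```text
clock: 15.12
eef_pos: [0.4937, 0.2934, 0.113]
tool_rot: [-0.0, 0.14, 0.99, -0.0]
ft_force: [-0.6, -0.2, -0.4]
finger_gap: 0.422
grip_force: 30.0
t 15.125 pos [0.4937 0.2934 0.113 ] f [-0.64 -0.23 -0.42] gap 0.422 units [-0.0011 -0.0039  0.1001] zaxis [-1.e-04 -0.e+00 -1.e+00]
[-0.04487084  0.059211    0.01227448]
```

It is carrying the outer lid's weight at most, so the inner lid stays behind. I'll continue up.

```bash
python3 -m handwheel '{"jaw":[-1,-1,-1,-1,-1,-1,-1,-1,-1,-1,-1,-1],"travel":[[0,0,-0.03],[0,0,-0.08],[0,0,-0.14],[0,0,-0.2],[0,0,-0.26],[0,0,-0.34],[0,0,-0.44],[0,0,-0.54],[0,0,-0.64],[0,0,-0.71],[0,0,-0.74],[0,0,-0.74]],"turn":[0,0,0,0,0,0,0,0,0,0,0,0]}' && python3 -m handwheel '{"jaw":[-1,-1,-1,-1],"travel":[[0,0,0],[0,0,0],[0,0,0],[0,0,0]],"turn":[0,0,0,0]}' ; python3 - <<'E'
from h import *
to([.4937,.2928,.098])
d=snap('side','side7'); crop('side7',205,120,140,105*140//140+35,'m7')
E
```

```text
clock: 16.62
eef_pos: [0.4938, 0.2934, 0.2241]
tool_rot: [0.0, 0.14, 0.99, 0.0]
ft_force: [-0.2, -0.7, -2.0]
finger_gap: 0.427
grip_force: 30.0
clock: 17.12
eef_pos: [0.4937, 0.2934, 0.2239]
tool_rot: [-0.0, 0.14, 0.99, -0.0]
ft_force: [0.0, -0.8, -1.3]
finger_gap: 0.425
grip_force: 30.0
t 17.125 pos [0.4937 0.2934 0.2239] f [ 0.04 -0.8  -1.29] gap 0.425 units [-0.0011 -0.0036  0.8393] zaxis [-3.e-04 -1.e-04 -1.e+00]
```

View pics/m7.png

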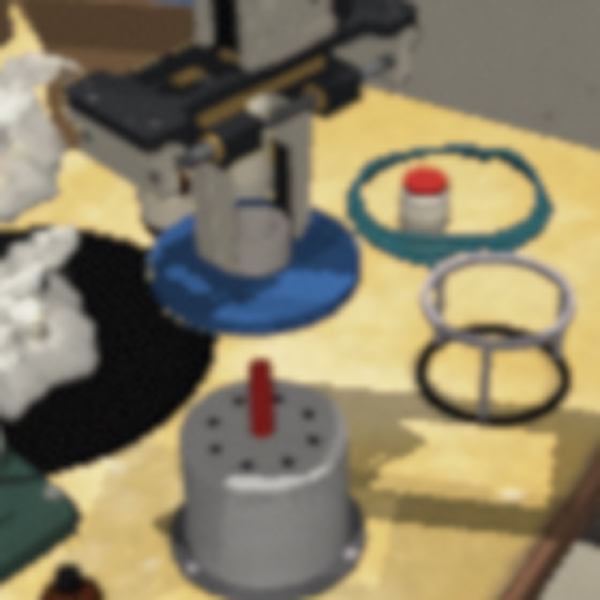

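The picture shows the vented inner lid seated flush on the pot with its stem upright at (262,400). The blue lid is held level above it at (255,265), about 126 mm up with the force matching its weight alone. I'll hand in the job.

```bash
python3 -c "
from station import env
print(env.job_done())"
```

```text
the job is handed in; nothing more can be done
None
```

The job is handed in: the inner lid is seated on the pot with its guide rod through the eyelet, the stem is released, and the outer lid is held level by its collar about 12.6 cm above it, at 17 s on the clock.

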